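# Start the welding booth from its control console

## Task

Start up the welding booth on its control console: with a fingertip, press down the long bar key (fume extraction), then the square key (shielding gas), then the round key (welding power), in that order, pressing each one lightly until it is fully or nearly fully down, where it stays. Leave the taller mushroom-headed stop key alone, and do not knock, move or pick up the nozzle standing on the panel, or the pipe, grinder and hammer around the console.

Things in the scene. Friction and masses are not known exactly. Their poses are not given: they have to be found in the camera images.
- console: control console fixed to the bench: a grey box, 230 mm (x) by 250 mm (y), with a flat level aluminium panel on top at 70 mm above the bench. Origin: centre of its underside on the bench; x points away from its front edge, y to its left, z up. Four black keys stand on the panel at the corners of a rectangle 120 mm (x) by 130 mm (y) about its centre; which key is at which corner changes.
- bar_cap: the long bar key, 20 mm (x) by 60 mm (y); black plastic. Origin: centre of its top face, 22 mm above the panel when up; z up, x and y along the console's x and y. It moves straight down. The cap sits on its key through a cushion spring (2 N per mm, 10 mm of give): it sinks about 2 mm under the finger before the key moves, yields on past the key's bottom stop, and rises by that give when let go.
- square_cap: the square key, 36 by 36 mm; black plastic. Origin: centre of its top face, 22 mm above the panel when up; z up, x and y along the console's x and y. It moves straight down. The cap sits on its key through a cushion spring (2 N per mm, 10 mm of give): it sinks about 2 mm under the finger before the key moves, yields on past the key's bottom stop, and rises by that give when let go.
- round_cap: the round flat key, 38 mm diameter; black plastic. Origin: centre of its top face, 22 mm above the panel when up; z up, x and y along the console's x and y. It moves straight down. The cap sits on its key through a cushion spring (2 N per mm, 10 mm of give): it sinks about 2 mm under the finger before the key moves, yields on past the key's bottom stop, and rises by that give when let go.
- mushroom_cap: the stop key, to be left alone: a mushroom head of 46 mm diameter on a 20 mm stem, black plastic. Origin: centre of its top, 40 mm above the panel; z up. It stands taller than the other keys.
- bar_key (a joint): how far the bar key is pushed down, m: starts 0 to 0.0015 (up), 0.012 is the bottom stop. It counts as down beyond 0.006. It moves under a steady push of about 4 N and stays where it is left.
- square_key (a joint): how far the square key is pushed down, m: starts 0 to 0.0015 (up), 0.012 is the bottom stop. It counts as down beyond 0.006. It moves under a steady push of about 4 N and stays where it is left.
- round_key (a joint): how far the round key is pushed down, m: starts 0 to 0.0015 (up), 0.012 is the bottom stop. It counts as down beyond 0.006. It moves under a steady push of about 4 N and stays where it is left.
- mushroom_key (a joint): how far the mushroom key is pushed down, m: starts at 0 (up), 0.012 is the bottom stop. It must stay up.
- nozzle: copper gas nozzle, loose, 24 mm diameter, 50 mm tall, standing upright near the middle of the panel. Origin: centre of its foot; z up its axis.
- pipe: short length of steel pipe with a weld bead round it, loose, 89 mm diameter, 110 mm tall, standing on the bench to the left (+y) of the console. Origin: centre of its foot; z up its axis.
- grinder: angle grinder, loose, lying on the bench to the right (-y) of the console, about 250 mm long, 110 mm wide, 60 mm tall. Origin: under the middle of its length; x towards its disc.
- hammer: hammer with a wooden handle, loose, 260 mm long, 26 mm thick, its steel head 78 mm across, lying on the bench beyond the console, its length roughly along the console's y. Origin: on the bench under its middle; x from the handle to the head.
Mind the look-alikes: they are no part of the job. There is more than one size of the pipe; the job needs the larger.

How it is judged:
On the way, in this order (a step that is already met when the one before it is completed fails the run):
1. the bar key is pressed down (value of joint bar_key above 0.006 m), for 0.1 s.
2. the square key is pressed down (value of joint square_key above 0.006 m), for 0.1 s.
3. the round key is pressed down (value of joint round_key above 0.006 m), for 0.1 s.
At the end, for the whole second after the job is handed in: the bar, square and round keys are each more than 6 mm down (of 12 mm), the mushroom key is up (less than 2 mm down), the nozzle stands within 12 mm of where it began, and the pipe, grinder and hammer lie within 20 mm of where they began, nozzle and pipe upright (value of joint each of bar_key, square_key, round_key above 0.006 m and value of joint mushroom_key below 0.002 m and distance of nozzle from where it was at the start of the episode below 0.012 m and distance of each of pipe, grinder, hammer from where it was at the start of the episode below 0.02 m and angle between each of nozzle, pipe's own z axis and vertical below 0.1 rad); the robot touches nothing.
It fails at once if out of order: the square key goes down (over 4 mm) before the bar key is down (6 mm), or the round key before the square key ((value of joint square_key above 0.004 m and value of joint bar_key below 0.006 m) or (value of joint round_key above 0.004 m and value of joint square_key below 0.006 m)).
It fails at once if a key or the panel is pressed hard (over 25 N) (contact force between any of bar_cap, square_cap, round_cap and anything else above 25 N or contact force between console and the fingers above 25 N or contact force between console and the arm above 25 N).
It fails at once if the mushroom key is touched (over 1.5 N) or pushed down (over 2 mm) (contact force between mushroom_cap and anything else above 1.5 N or value of joint mushroom_key above 0.002 m).
It fails at once if the nozzle is moved (over 12 mm) or tipped (distance of nozzle from where it was at the start of the episode above 0.012 m or angle between nozzle's own z axis and vertical above 0.2 rad).
It fails at once if the pipe, the grinder or the hammer is moved (over 20 mm) or the pipe tipped (distance of any of pipe, grinder, hammer from where it was at the start of the episode above 0.02 m or angle between pipe's own z axis and vertical above 0.2 rad).
It also fails if it takes over 48 s, if anything falls off the work surface, if the arm or the gripper's body presses on something with over 40 N, if the wrist force passes 120 N, or if a joint passes its speed limit or range.

## Robot

A 6-joint arm with a two-finger parallel gripper is mounted at the origin on the work surface. World frame = base frame: x ahead of the robot, y to its left, z up, the work surface at z = 0. Lengths are in m, angles in rad, forces in N, time in s.
With the tool pointing down it reaches from about 0.275 to 0.75 m from the base axis. Payload 10.2 kg.
Tool frame: the origin (TCP) lies on the centre line of the jaws, within the pads' length; the fingertips stand tips_ahead ahead of it and the grasp point (between the pads) lies 8 mm behind it (tips_ahead is the distance from the TCP to the fingertips, in m); z points along the fingers, y is the line along which they close (so a half turn about z gives the same grasp; the last joint's range is limited). The gripper opens to 88 mm and grips with 3 to 60 N. Pads are 18 mm wide; open, the fingers measure 123 mm over their backs; the gripper's body (75 mm by 187 mm) begins 45 mm behind the grasp point.
Start: joints at [0.976, 0.313, 1.498, -0, 1.331, -0.223], TCP at [0.191, 0.489, 0.25] pointing down, gripper open.
Joint ranges: [-2.94, 2.94], [-0.97, 2.17], [0.19, 2.56], [-1.23, 4.37], [0.02, 3.11], [-2.88, 2.88]. Speed limits (rad/s): [2.39, 2.39, 3.01, 3.14, 3.14, 3.14].

## Interface

Orientations are given as a unit quaternion [w, x, y, z].
In Python, from bench import * gives the robot as it stands.
- The arm moves only by the shell command python3 -m creep 'ROWS' [FORCE]. ROWS is JSON, a list of rows, each a list of 7 numbers: the finger opening in cm, from 0 to 8.81, then the shift along the tool's x, y, z in cm, then the turn, a rotation vector about the tool's x, y, z in rad. In form: [[grip, dx, dy, dz, rx, ry, rz], ...]. A call has exactly 8 rows; each row shifts and turns the commanded pose from where the row before left it, along the tool's axes as they then stand; what a row does not reach is not made up. A row lasts 1/10 s, in which the tool goes at most 50 mm and 8.59 degrees, less where a joint would pass 70% of its speed; a pose out of reach is approached as far as the arm can. A call is refused whole if a number of a shift passes 5 or a number of a turn 0.15, either way. A call with a gripper value outside its range is refused whole. The fingers move at their own pace and stop on an object; FORCE is the grip in N (left out, the last holds). Time passes only in rows, so rows that do not move let the fingers close, or fill a call up. It gives the time, the measured TCP pose, the force, the opening and the grip force at its end, in the units of the state.
- observe(): the state, without advancing time (a new reading comes with each control period).
- grab_frame(name): name is "scene" or "side" or "wrist"; returns a dict with "image" (480x640x3 uint8, blue, green, red), "vfov" (degrees; the focal length in pixels is half the picture's height over the tangent of half this angle, whatever the lens; pixels are square), "cx", "cy" (the principal point, pixels), "k1" (the pictures are not rectified: a ray, as slopes to the right and down, at radius r is drawn at 1 + k1 r^2 times it, then the intrinsics apply), "R" (3x3) and "t" (3): a world point X has camera coordinates R X + t; the wrist camera has in their place "tool_from_camera" (4x4, takes a point from camera to tool coordinates, whose origin is the TCP and whose axes are the flange's). Camera axes: x right, y down, z forward; pixel columns grow to the right and rows downward; lengths in m; the calibration is good to about 2 mm. A picture is of the moment at which its call begins: read the wrist's pose just before it. There is no depth.
- sign_off(): hands the job in; it is judged then, once.
The state is a dict: "time": time; "joints": joint angles; "qd": joint speeds; "tau": joint torques, N m; "tool_pos": TCP position; "eef_rot": TCP orientation; "ft_force": force on the tool from outside, world axes, zero at the start; "moment": the same for the moment, N m; "opening": finger opening in m; "grasp_force": force on a finger pad.
Only numpy, scipy, OpenCV 4.12 (cv2) and the standard library are available. Lean on these libraries where they do the work, as an engineer would, in place of code of your own. Each camera call takes 0.05 s, during which the arm holds its last target. There are 200 camera calls.

## Working session

There is one attempt and no reset: what is moved stays moved. The work goes in short steps, Python scripts to look and compute and a shell command to move; the robot and the scene stay as the last step left them, time stands still between calls to the robot, and variables do not carry over. Pictures are saved under pics/ and viewed, at most 10 in all, crops included, and the job is handed in when it is done.

```bash
mkdir -p pics; ls; cat > h.py <<'E'
import numpy as np, cv2
from bench import *
def K(f):
    fl=240/np.tan(np.radians(f["vfov"])/2)
    return np.array([[fl,0,f["cx"]],[0,fl,f["cy"]],[0,0,1]]), np.array([f["k1"],0,0,0,0.])
def onplane(f,px,z):
    k,d=K(f); p=cv2.undistortPoints(np.array(px,float).reshape(-1,1,2),k,d).reshape(-1,2)
    R=np.array(f["R"]);t=np.array(f["t"]);c=-R.T@t
    r=np.c_[p,np.ones(len(p))]@R
    return c+r*((z-c[2])/r[:,2])[:,None]
E
python3 - <<'E'
from h import *
import pickle
s=observe(); print({k:(np.round(v,3).tolist()) for k,v in s.items() if k!='tips_ahead'}, s.keys())
fs={}
for n in("scene","side"):
    f=grab_frame(n); fs[n]=f; cv2.imwrite(f"pics/{n}0.png",f["image"])
    print(n,f["vfov"],f["cx"],f["cy"],f["k1"],np.round(-np.array(f["R"]).T@f["t"],3))
pickle.dump(fs,open("f0.pkl","wb"))
import bench; print([n for n in dir(bench) if not n.startswith('_')])
try: print(tips_ahead)
except Exception as e: print(e)
E
```

```text
pics
{'time': 0.0, 'joints': [0.976, 0.314, 1.498, 0.0, 1.331, -0.223], 'qd': [-0.0, 0.002, -0.001, -0.001, -0.001, 0.0], 'tau': [-0.001, -40.221, -25.226, 0.07, 0.035, -0.0], 'tool_pos': [0.191, 0.489, 0.249], 'eef_rot': [-0.0, 0.185, 0.983, -0.001], 'ft_force': [-0.933, -0.093, 0.522], 'moment': [-0.046, -0.095, 0.055], 'grasp_force': 0.0, 'opening': 0.088} dict_keys(['time', 'joints', 'qd', 'tau', 'tool_pos', 'eef_rot', 'ft_force', 'moment', 'grasp_force', 'opening'])
scene 46.18020697995329 317.32932761507647 237.98336463718383 0.02053595640528756 [1.115 0.401 1.114]
side 48.76975298672619 316.34395138220515 236.2805913015842 -0.097907621093356 [ 0.197 -0.571  0.762]
['IKError', 'grab_frame', 'observe', 'sign_off', 'tips_ahead']
0.011
```

View pics/scene0.png

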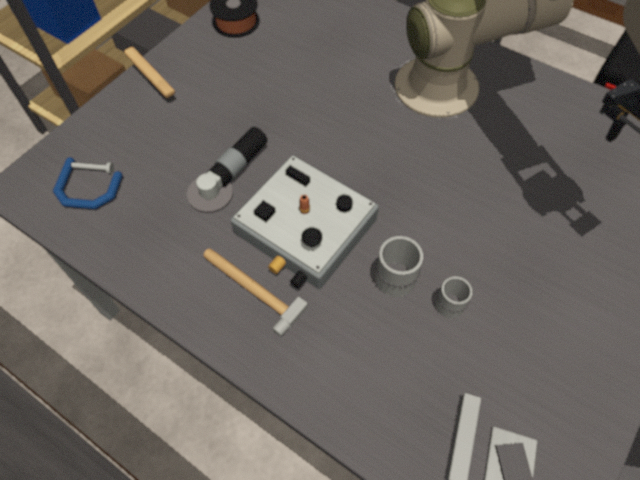

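View pics/side0.png

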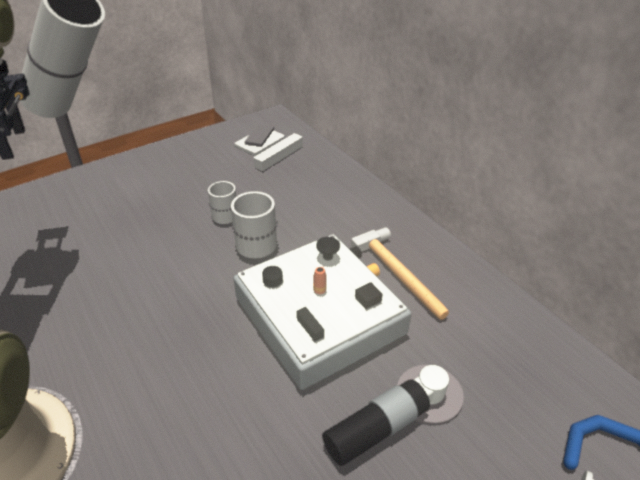

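The scene view shows bar (297,175), square (264,211), round (344,203), mushroom (312,237) and nozzle (305,204). The side view shows the same layout: bar (310,323), square (369,295), round (272,276), mushroom (328,247).

```bash
python3 - <<'E'
from h import *
import pickle
fs=pickle.load(open("f0.pkl","rb"))
seeds=dict(scene=dict(bar=(297,175),square=(264,211),round=(344,203)),side=dict(bar=(310,323),square=(369,295),round=(272,276)))
mid={}
for n,f in fs.items():
    g=cv2.cvtColor(f["image"],cv2.COLOR_BGR2GRAY)
    nn,lab,st,cen=cv2.connectedComponentsWithStats((g<80).astype(np.uint8))
    for k,p in seeds[n].items():
        l=lab[p[1]-2:p[1]+3,p[0]-2:p[0]+3].max(); print(n,k,st[l],onplane(f,[cen[l]],.084).round(4))
    # panel
    b=(g>130).astype(np.uint8); b=cv2.morphologyEx(b,cv2.MORPH_OPEN,np.ones((3,3)))
    nn,lab,st,cen=cv2.connectedComponentsWithStats(b)
    p=seeds[n]["bar"]; 
    l=np.bincount(lab[p[1]-25:p[1]+25,p[0]-25:p[0]+25].ravel())[1:].argmax()+1
    c=max(cv2.findContours((lab==l).astype(np.uint8),0,1)[0],key=cv2.contourArea)
    q=onplane(f,c.reshape(-1,2),.07); r=cv2.minAreaRect((q[:,:2]*1000).astype(np.float32)); print(n,"panel",r)
f=fs["scene"]
print("nozzle",onplane(f,[(305,212)],.07),"mush",onplane(f,[(312,236)],.11), "side mush",onplane(fs["side"],[(328,244)],.11),"noz",onplane(fs["side"],[(320,291)],.07))
E
```

```text
scene bar [286 166  24  20 223] [[ 0.5097 -0.0923  0.084 ]]
scene square [255 201  20  20 246] [[ 0.6289 -0.0956  0.084 ]]
scene round [337 195  15  17 203] [[0.5128 0.0371 0.084 ]]
scene panel ((573.4541625976562, -26.824562072753906), (244.2476348876953, 225.22804260253906), 88.46347045898438)
side bar [     0      0    640    480 291494] [[0.6531 0.0632 0.084 ]]
side square [     0      0    640    480 291494] [[0.6531 0.0632 0.084 ]]
side round [     0      0    640    480 291494] [[0.6531 0.0632 0.084 ]]
side panel ((593.907470703125, 21.814697265625), (743.1207275390625, 485.9191589355469), 86.24622344970703)
nozzle [[ 0.57352044 -0.025838    0.07      ]] mush [[0.63463131 0.03725778 0.11      ]] side mush [[0.62271827 0.02380361 0.11      ]] noz [[ 0.56533384 -0.03572802  0.07      ]]
```

```bash
python3 -m creep '[[0,0,0,0,0,0,-0.115],[0,0,0,0,0,0,-0.115],[0,0,0,0,0,0,-0.115],[0,-2,-3,0,0,0,0],[0,-2.5,-3.5,0,0,0,0],[0,-2.5,-3.5,0,0,0,0],[0,-2.5,-3.5,0,0,0,0],[0,-2.5,-3.5,0,0,0,0]]' 10
```

```text
time: 0.9
tool_pos: [0.3066, 0.3144, 0.2496]
eef_rot: [-0.0, 0.013, 1.0, -0.0]
ft_force: [-0.1, 1.2, 0.8]
opening: 0.0265
grasp_force: 0.0
```

```bash
python3 -m creep '[[0,-3.2,-3.8,0,0,0,0],[0,-3.2,-3.8,0,0,0,0],[0,-3.2,-3.8,0,0,0,0],[0,-3.2,-3.8,0,0,0,0],[0,-3.2,-3.8,0,0,0,0],[0,-3.2,-3.8,0,0,0,0],[0,-2.5,-3.5,0,0,0,0],[0,-1.5,-2,0,0,0,0]]'
python3 - <<'E'
from h import *
import pickle
s=observe(); f=grab_frame("wrist"); f["s"]=s; pickle.dump(f,open("w1.pkl","wb")); cv2.imwrite("pics/w1.png",f["image"])
print(s["tool_pos"],s["eef_rot"],np.round(f["tool_from_camera"],3),f["vfov"])
E
```

```text
time: 1.7
tool_pos: [0.5316, 0.0241, 0.2491]
eef_rot: [-0.0, 0.015, 1.0, -0.0]
ft_force: [0.0, 0.5, -0.5]
opening: 0.0007
grasp_force: 0.0
[0.53159964 0.02410167 0.24909651] [-3.85528809e-04  1.45348791e-02  9.99894283e-01 -1.02677811e-04] [[-0.002 -0.964 -0.267  0.07 ]
 [ 1.    -0.002 -0.001 -0.001]
 [ 0.    -0.267  0.964 -0.134]
 [ 0.     0.     0.     1.   ]] 69.40116898175152
```

View pics/w1.png

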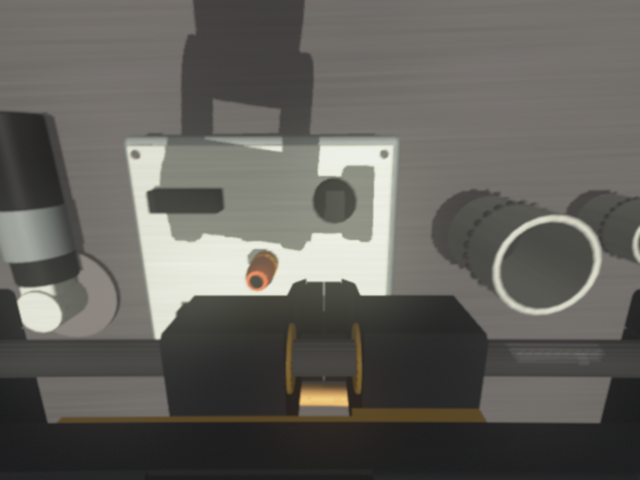

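The wrist view shows the bar at (186,200), the round key at (335,200), and the nozzle top at (258,278). The console's near panel corners are about (127,139) and (398,139).

```bash
cat >> h.py <<'E'
def wristplane(f,px,z):
    from scipy.spatial.transform import Rotation as Ro
    s=f["s"]; q=s["eef_rot"]; T=np.eye(4); T[:3,:3]=Ro.from_quat([q[1],q[2],q[3],q[0]]).as_matrix(); T[:3,3]=s["tool_pos"]
    M=np.linalg.inv(T@np.array(f["tool_from_camera"])); g=dict(f); g["R"]=M[:3,:3]; g["t"]=M[:3,3]
    return onplane(g,px,z)
E
python3 - <<'E'
from h import *
import pickle
f=pickle.load(open("w1.pkl","rb"))
g=cv2.cvtColor(f["image"],cv2.COLOR_BGR2GRAY)
nn,lab,st,cen=cv2.connectedComponentsWithStats((g<75).astype(np.uint8))
for k,p in dict(bar=(185,200),round=(325,205)).items():
    l=lab[p[1],p[0]]; print(k,st[l],cen[l],wristplane(f,[cen[l]],.089))
print(wristplane(f,[(127,139),(398,139),(135,155),(383,154)],.07))
print(wristplane(f,[(258,281)],.12))
E
```

```text
bar [ 149  189   74   23 1617] [186.16821274 199.94434137] [[ 0.50372272 -0.09326962  0.089     ]]
round [     0      0    640    423 190558] [336.37424301 181.75175537] [[0.49226084 0.03508266 0.089     ]]
[[ 0.45216641 -0.14452435  0.07      ]
 [ 0.45921169  0.08989318  0.07      ]
 [ 0.46571253 -0.14005229  0.07      ]
 [ 0.47140865  0.07710061  0.07      ]]
[[ 0.56722343 -0.03149333  0.12      ]]
```

```bash
python3 -m creep '[[0,0.7,-3.9,0,0,0,0],[0,0.7,-3.9,0,0,0,0],[0,0.7,-3.9,0,0,0,0],[0,0,0,3.4,0,0,0],[0,0,0,4,0,0,0],[0,0,0,3.5,0,0,0],[0,0,0,1.5,0,0,0],[0,0,0,0,0,0,0]]'
python3 - <<'E'
from h import *
import pickle
s=observe(); f=grab_frame("wrist"); f["s"]=s; pickle.dump(f,open("w2.pkl","wb"));f2=grab_frame("side")
cv2.imwrite("pics/w2.png",np.hstack([f["image"][120:400,180:460],cv2.resize(f2["image"][210:350,220:400],None,fx=2,fy=2)]))
print(s["tool_pos"],s["eef_rot"])
E
```

```text
time: 2.55
tool_pos: [0.5051, -0.0888, 0.1237]
eef_rot: [-0.002, 0.013, 1.0, 0.001]
ft_force: [0.9, 0.2, -0.1]
opening: 0.0004
grasp_force: 0.0
[ 0.50513917 -0.08876752  0.12367664] [-2.18606640e-03  1.33220168e-02  9.99908449e-01  9.15379860e-04]
```

View pics/w2.png

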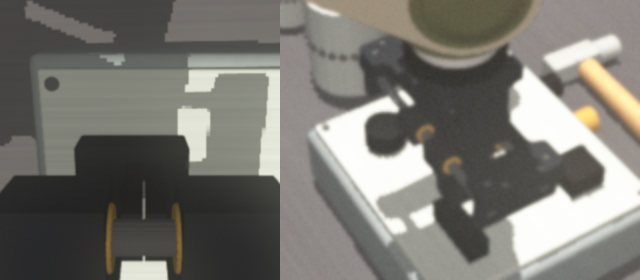

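The wrist crop shows the bar's front top edge at full-image row 255, columns 255–368. The finger seam is at column 324, and the side crop shows the fingers just behind or over the bar.

```bash
python3 - <<'E'
from h import *
import pickle
f=pickle.load(open("w2.pkl","rb"))
print(wristplane(f,[(257,256),(366,256)],.092).round(4), observe()["tool_pos"])
E
```

```text
[[ 0.4883 -0.1228  0.092 ]
 [ 0.4899 -0.0679  0.092 ]] [ 0.50656115 -0.08938575  0.12633326]
```

```bash
python3 -m creep '[[0,0,-0.4,0.6,0,0,0],[0,0,0,0.6,0,0,0],[0,0,0,0.5,0,0,0],[0,0,0,0.3,0,0,0],[0,0,0,0.3,0,0,0],[0,0,0,0.3,0,0,0],[0,0,0,0.3,0,0,0],[0,0,0,0,0,0,0]]'
```

```text
time: 3.45
tool_pos: [0.5063, -0.0935, 0.0966]
eef_rot: [0.0, 0.013, 1.0, 0.0]
ft_force: [-1.2, 0.3, 3.5]
opening: 0.0003
grasp_force: 1.3
```

```bash
python3 -m creep '[[0,0,0,0.15,0,0,0],[0,0,0,0.15,0,0,0],[0,0,0,0.15,0,0,0],[0,0,0,0.15,0,0,0],[0,0,0,0,0,0,0],[0,0,0,0,0,0,0],[0,0,0,0,0,0,0],[0,0,0,0,0,0,0]]'
```

```text
time: 4.25
tool_pos: [0.5063, -0.0935, 0.0907]
eef_rot: [0.0, 0.013, 1.0, -0.0]
ft_force: [-1.0, 1.0, 2.3]
opening: 0.0005
grasp_force: 1.2
```

```bash
python3 -m creep '[[0,0,0,0.1,0,0,0],[0,0,0,0.1,0,0,0],[0,0,0,0.1,0,0,0],[0,0,0,0,0,0,0],[0,0,0,0,0,0,0],[0,0,0,0,0,0,0],[0,0,0,0,0,0,0],[0,0,0,0,0,0,0]]'
```

```text
time: 5.05
tool_pos: [0.5063, -0.0935, 0.088]
eef_rot: [0.0, 0.013, 1.0, -0.0]
ft_force: [-2.1, 1.9, 6.7]
opening: 0.0007
grasp_force: 3.3
```

```bash
python3 -m creep '[[0,0,0,-2.5,0,0,0],[0,0,0,-3.7,0,0,0],[0,-3.5,0,0,0,0,0],[0,-4.3,0,0,0,0,0],[0,-4.3,0,0,0,0,0],[0,0,0,2.5,0,0,0],[0,0,0,0,0,0,0],[0,0,0,0,0,0,0]]'
python3 - <<'E'
from h import *
import pickle
s=observe(); f=grab_frame("wrist"); f["s"]=s; pickle.dump(f,open("w3.pkl","wb"));f2=grab_frame("side")
cv2.imwrite("pics/w3.png",np.hstack([f["image"][120:400,180:460],cv2.resize(f2["image"][210:350,240:420],None,fx=2,fy=2)]))
print(s["tool_pos"],s["eef_rot"])
E
```

```text
time: 5.85
tool_pos: [0.6265, -0.0967, 0.1243]
eef_rot: [-0.001, 0.013, 1.0, 0.0]
ft_force: [0.2, -0.5, 0.5]
opening: 0.0007
grasp_force: 0.0
[ 0.62652927 -0.09666235  0.12433754] [-9.15834433e-04  1.34224894e-02  9.99909461e-01  2.61169162e-04]
```

View pics/w3.png

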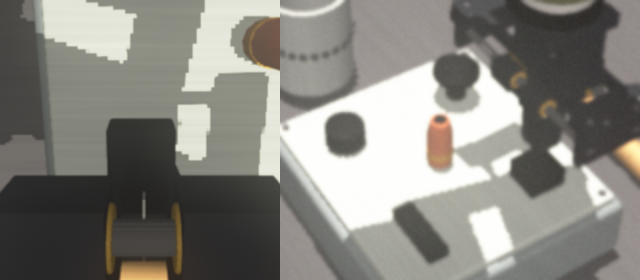

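The wrist crop shows the square key at full-image columns 287–356, front at row 238, centred under the fingers. The side crop shows the bar down and the nozzle still upright.

```bash
python3 -m creep '[[0,0,0,0.6,0,0,0],[0,0,0,0.6,0,0,0],[0,0,0,0.5,0,0,0],[0,0,0,0.3,0,0,0],[0,0,0,0.3,0,0,0],[0,0,0,0.3,0,0,0],[0,0,0,0.2,0,0,0],[0,0,0,0,0,0,0]]'; python3 -m creep '[[0,0,0,0.15,0,0,0],[0,0,0,0.15,0,0,0],[0,0,0,0.15,0,0,0],[0,0,0,0.1,0,0,0],[0,0,0,0,0,0,0],[0,0,0,0,0,0,0],[0,0,0,0,0,0,0],[0,0,0,0,0,0,0]]'
```

```text
time: 6.75
tool_pos: [0.6271, -0.0968, 0.0966]
eef_rot: [-0.0, 0.013, 1.0, 0.0]
ft_force: [-1.5, 0.0, 1.8]
opening: 0.0005
grasp_force: 1.4
time: 7.55
tool_pos: [0.6272, -0.0968, 0.0912]
eef_rot: [0.0, 0.013, 1.0, -0.0]
ft_force: [-1.4, 0.2, 1.7]
opening: 0.0006
grasp_force: 1.3
```

```bash
python3 -m creep '[[0,0,0,0.1,0,0,0],[0,0,0,0.1,0,0,0],[0,0,0,0.1,0,0,0],[0,0,0,0.05,0,0,0],[0,0,0,0,0,0,0],[0,0,0,0,0,0,0],[0,0,0,0,0,0,0],[0,0,0,0,0,0,0]]'
```

```text
time: 8.35
tool_pos: [0.6273, -0.0968, 0.0881]
eef_rot: [0.0, 0.013, 1.0, -0.0]
ft_force: [-2.5, 0.3, 6.5]
opening: 0.0006
grasp_force: 3.2
```

```bash
python3 -m creep '[[0,0,0,-2.5,0,0,0],[0,0,0,-3.2,0,0,0],[0,0,0,-3,0,0,0],[0,3,3.2,0,0,0,0],[0,3,3.2,0,0,0,0],[0,3,3.2,0,0,0,0],[0,3,3.3,0,0,0,0],[0,0,0,0,0,0,0]]'; python3 -m creep '[[0,0,0,1.5,0,0,0],[0,0,0,2,0,0,0],[0,0,0,1.5,0,0,0],[0,0,0,0,0,0,0],[0,0,0,0,0,0,0],[0,0,0,0,0,0,0],[0,0,0,0,0,0,0],[0,0,0,0,0,0,0]]'
python3 - <<'E'
from h import *
import pickle
s=observe(); f=grab_frame("wrist"); f["s"]=s; pickle.dump(f,open("w4.pkl","wb"));f2=grab_frame("side")
cv2.imwrite("pics/w4.png",np.hstack([f["image"][120:400,180:460],cv2.resize(f2["image"][210:350,240:420],None,fx=2,fy=2)]))
print(s["tool_pos"],s["eef_rot"])
E
```

```text
time: 9.15
tool_pos: [0.508, 0.0385, 0.1746]
eef_rot: [-0.001, 0.012, 1.0, 0.0]
ft_force: [0.6, 0.1, 0.1]
opening: 0.0004
grasp_force: 0.0
time: 9.95
tool_pos: [0.511, 0.0353, 0.1252]
eef_rot: [0.001, 0.013, 1.0, -0.0]
ft_force: [-0.2, -0.2, 0.3]
opening: 0.0006
grasp_force: 0.0
[0.51097075 0.03533496 0.1252241 ] [ 5.10208691e-04  1.34100322e-02  9.99909949e-01 -6.95226518e-05]
```

View pics/w4.png

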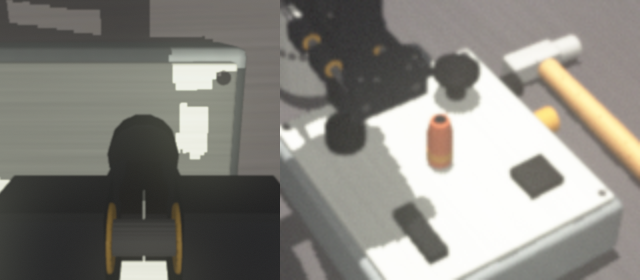

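The wrist crop shows the round key centred under the finger seam (crop columns 107–178, seam at 144). The side crop shows bar and square both down and the nozzle untouched.

```bash
python3 -m creep '[[0,0,0,0.6,0,0,0],[0,0,0,0.6,0,0,0],[0,0,0,0.5,0,0,0],[0,0,0,0.3,0,0,0],[0,0,0,0.3,0,0,0],[0,0,0,0.3,0,0,0],[0,0,0,0.2,0,0,0],[0,0,0,0,0,0,0]]'; python3 -m creep '[[0,0,0,0.15,0,0,0],[0,0,0,0.15,0,0,0],[0,0,0,0.15,0,0,0],[0,0,0,0.15,0,0,0],[0,0,0,0.1,0,0,0],[0,0,0,0.1,0,0,0],[0,0,0,0.1,0,0,0],[0,0,0,0,0,0,0]]'
```

```text
time: 10.85
tool_pos: [0.5106, 0.0354, 0.0966]
eef_rot: [-0.0, 0.013, 1.0, 0.0]
ft_force: [-2.2, 0.1, 3.3]
opening: 0.0004
grasp_force: 1.3
time: 11.65
tool_pos: [0.5107, 0.0354, 0.0879]
eef_rot: [0.0, 0.013, 1.0, -0.0]
ft_force: [-3.9, 0.4, 7.7]
opening: 0.0006
grasp_force: 3.4
```

Bottomed; lift clear and check.

```bash
python3 -m creep '[[0,0,0,-0.5,0,0,0],[0,0,0,-2,0,0,0],[0,0,0,-4,0,0,0],[0,0,0,-4,0,0,0],[0,0,0,-4,0,0,0],[0,0,0,-2,0,0,0],[0,0,0,0,0,0,0],[0,0,0,0,0,0,0]]'
python3 - <<'E'
from h import *
f=grab_frame("side"); cv2.imwrite("pics/s5.png",cv2.resize(f["image"][210:400,220:440],None,fx=3,fy=3))
E
```

```text
time: 12.45
tool_pos: [0.5106, 0.0354, 0.2518]
eef_rot: [-0.0, 0.013, 1.0, 0.0]
ft_force: [-1.0, 0.1, -0.1]
opening: 0.0008
grasp_force: 0.0
```

View pics/s5.png

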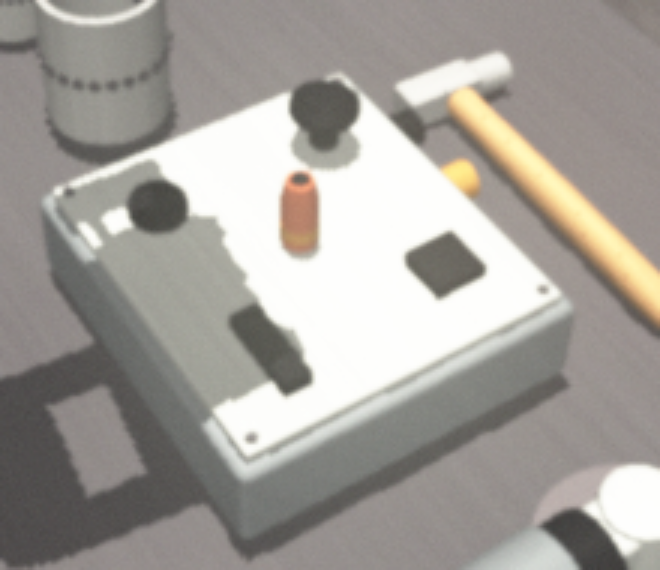

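The crop shows the bar (270,350), square (445,265) and round (158,205) keys all down. The mushroom key (325,110) is up, and the nozzle (300,212), pipe and hammer are undisturbed.

```bash
python3 -c "
from bench import *
print(sign_off())"
```

```text
the job is handed in; nothing more can be done
None
```

I pressed the bar, square and round keys fully down in that order, with measured contact force staying under about 9 N. The last picture shows the mushroom key still up and the nozzle and surrounding tools undisturbed, and the job is handed in at about 12.5 s; no verdict was returned.

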